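# Find the full jaggery tin by hefting

### The arm

A 6-joint arm with a two-finger parallel gripper is mounted at the origin on the work surface. World frame = base frame: x ahead of the robot, y to its left, z up, the work surface at z = 0. Lengths are in m, angles in rad, forces in N, time in s.
With the tool pointing down it reaches from about 0.3 to 0.825 m from the base axis. Payload 5.4 kg.
Tool frame: the origin (TCP) lies at the very end of the fingers, on their centre line; the grasp point (between the pads) lies 19 mm behind it; z points along the fingers, x is the direction in which the jaws open and shut, and the axes are right-handed (so a half turn about z gives the same grasp; the last joint's range is limited). The gripper opens to 92 mm and grips with 3 to 60 N. Pads are 20 mm wide; open, the fingers measure 128 mm over their backs; the gripper's body (75 mm by 189 mm) begins 69 mm behind the grasp point.
Start: joints at [0.966, 0.158, 1.597, -0, 1.386, -0.21], TCP at [0.221, 0.531, 0.215] pointing down, gripper open.
Joint ranges: [-2.91, 2.91], [-0.94, 2.29], [0.18, 2.7], [-1.29, 4.43], [0.17, 2.64], [-3, 3]. Speed limits (rad/s): [2.57, 2.57, 3.14, 3.14, 3.14, 3.14].

### API

Orientations are given as a rotation vector (axis times angle).
In Python, from workcell import bot gives the robot as it stands. Calls block until the motion is done:
- bot.goto(position, orientation): joint-space move of the TCP to a pose.
- bot.line_to(position, rot=None, max_speed=0.15): straight line of the TCP; rot=None keeps the orientation; max_speed is the mean speed in m/s.
- bot.set_joints(angles): joint-space move.
- bot.set_gripper(opening, newtons=None): opening from 0.0 (shut) to 1.0 (fully open); newtons is the grip in N (None keeps the last); returns when the fingers have stopped.
- bot.hold(seconds).
- bot.inverse_kinematics(position, orientation): joint angles nearest the present ones, or None.
- bot.read_camera(name): name is "side" or "top" or "wrist"; returns a dict with "pixels" (420x560x3 uint8, blue, green, red), "fx", "fy", "cx", "cy" (pixels), "R" (3x3) and "t" (3): a world point X has camera coordinates R X + t. Camera axes: x right, y down, z forward; pixel columns grow to the right and rows downward; lengths in m; the calibration is good to about 2 mm. The wrist camera is an equidistant fisheye: a pixel r from the principal point sees the ray r / f radians off the axis. A picture is of the moment at which its call begins. There is no depth.
A pose or a line that the arm cannot do raises bot.MotionError and nothing moves.
- bot.job_done(): hands the job in, once; it reports no verdict.
Readings, each from a call of its own:
- bot.current_clock(): time.
- bot.current_joints(): joint angles.
- bot.current_joint_vel(): joint speeds.
- bot.current_effort(): joint torques, N m.
- bot.current_ee_pos(): TCP position.
- bot.current_tool_rot(): TCP orientation.
- bot.current_contact_force(): force on the tool from outside, world axes, zero at the start.
- bot.current_ft_torque(): the same for the moment, N m.
- bot.current_opening(): opening from 0.0 (shut) to 1.0 (fully open).
Only numpy, scipy, OpenCV 4.12 (cv2) and the standard library are available. Lean on these libraries where they do the work, as an engineer would, in place of code of your own. Each camera call takes 0.05 s, during which the arm holds its last target. There are 200 camera calls.

### The job

Before putting the tea on we need the full jaggery tin, and the three closed steel tins on the slatted shelf look alike: go along the row starting from the tin beside the masala dabba, each time lifting one tin clear of the shelf for a moment to feel its weight and setting it back upright on the shelf before trying the next. Then hold up the heaviest one, upright and still and at least 10 cm above the shelf, and finish while still holding it there, with the two lighter tins left standing on the shelf. Do not drop or topple any tin, and leave the dabba, the glass bowl and the green lid where they are.

Things in the scene. Friction and masses are not known exactly. Their poses are not given: they have to be found in the camera images.
- shelf: low slatted wooden shelf standing on the worktop, fixed, 300 mm deep (its x) and 920 mm long (its y), flat top 60 mm above the worktop. Origin: centre of its underside, on the worktop; its z is up, its y runs along the row towards the dabba end. It is turned a little differently each time
- tin_near_dabba: closed steel tin, body 66 mm across, lid 68 mm across and 18 mm deep, 90 mm tall; the lid stays on. Of the three alike, one is full of hard jaggery cakes (0.36 to 0.41 kg in all), one half full (0.20 to 0.25), one nearly empty (0.15 to 0.20), unseen and in any order. Origin: centre of its underside, z up. Starts upright on the shelf as the first of the row, next to the masala dabba (the robot's left end)
- tin_middle: closed steel tin, body 66 mm across, lid 68 mm across and 18 mm deep, 90 mm tall; the lid stays on. Of the three alike, one is full of hard jaggery cakes (0.36 to 0.41 kg in all), one half full (0.20 to 0.25), one nearly empty (0.15 to 0.20), unseen and in any order. Origin: centre of its underside, z up. Starts upright on the shelf as the middle one of the row; neighbouring tins stand about 140 mm apart, centre to centre
- tin_far: closed steel tin, body 66 mm across, lid 68 mm across and 18 mm deep, 90 mm tall; the lid stays on. Of the three alike, one is full of hard jaggery cakes (0.36 to 0.41 kg in all), one half full (0.20 to 0.25), one nearly empty (0.15 to 0.20), unseen and in any order. Origin: centre of its underside, z up. Starts upright on the shelf as the last of the row, towards the glass bowl and the green lid
- dabba: closed round steel masala dabba, 171 mm across, 62 mm high with a small lid knob up to 79 mm, 1 kg, at the left end of the shelf. Origin: centre of its underside. Not to be moved
- bowl: clear glass bowl, 116 mm across the rim, 55 mm high, at the right end of the shelf. Origin: centre of its underside. Not to be moved
- lid: round green silicone lid lying flat at the right end of the shelf, 124 mm across, 25 mm high with its knob. Origin: centre of its underside. Not to be moved

How it is judged:
By the outcome, as a careful person would: the job done as asked, in the order asked, and still so for the second after the job is handed in, while the arm keeps its last pose, push and grip.
It also fails if it takes over 66 s, if anything falls off the work surface, if the arm or the gripper's body presses on something with over 40 N, if the wrist force passes 120 N, or if a joint passes its speed limit or range.

## Working session

There is one attempt and no reset: what is moved stays moved. The work goes in short steps, each a Python script; the robot and the scene stay as the last script left them, time stands still between calls to the robot, and variables do not carry over. Pictures are saved under pics/ and viewed, about 8 in all and at most 12, crops included, and the job is handed in when it is done.

```bash
mkdir -p pics; ls
python3 - <<'E'
from workcell import bot
import cv2,numpy as np
for n in("top","side"):
    c=bot.read_camera(n); cv2.imwrite(f"pics/{n}0.png",c["pixels"])
    print(n,c["fx"],c["fy"],c["cx"],c["cy"],np.round(c["R"],3).tolist(),np.round(c["t"],3).tolist())
print(bot.current_clock(),bot.current_tool_rot(),bot.current_ee_pos())
E
```

```text
pics
top 464.56538725250033 464.56538725250033 270.0596264655726 201.47000231770386 [[-0.024, -1.0, 0.007], [-0.996, 0.024, -0.089], [0.088, -0.009, -0.996]] [0.017, 0.608, 1.185]
side 385.83111922492327 385.83111922492327 278.4640831824522 204.10468284062304 [[-0.898, -0.439, -0.019], [-0.299, 0.642, -0.706], [0.322, -0.629, -0.708]] [0.528, 0.227, 0.761]
0.1 [ 2.61346230e+00  1.74229459e+00 -2.42665581e-03] [0.22085639 0.53028596 0.21373473]
```

View pics/top0.png

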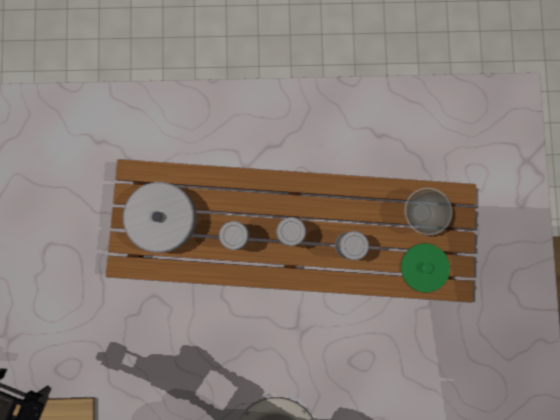

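View pics/side0.png

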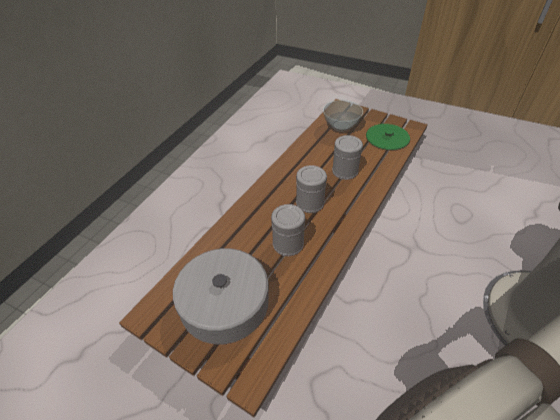

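```bash
cat > h.py <<'E'
from workcell import bot
import cv2,numpy as np
from scipy.spatial.transform import Rotation as Ro
def ray(c,u,v,z):
    R=np.array(c["R"]);t=np.array(c["t"]);o=-R.T@t
    d=R.T@np.array([(u-c["cx"])/c["fx"],(v-c["cy"])/c["fy"],1]); return o+d*(z-o[2])/d[2]
def proj(c,X):
    p=np.array(c["R"])@X+c["t"]; return c["fx"]*p[0]/p[2]+c["cx"],c["fy"]*p[1]/p[2]+c["cy"]
def down(a): # tool z down, tool x at angle a in world xy
    x=np.array([np.cos(a),np.sin(a),0]);z=np.array([0,0,-1.]);return Ro.from_matrix(np.c_[x,np.cross(z,x),z]).as_rotvec()
E
python3 - <<'E'
from h import *
c=bot.read_camera("top");s=bot.read_camera("side")
im=c["pixels"];hsv=cv2.cvtColor(im,cv2.COLOR_BGR2HSV)
wood=cv2.inRange(hsv,(3,110,30),(18,255,255));wood[320:]=0
(cx,cy),wh,a=cv2.minAreaRect(cv2.findNonZero(cv2.morphologyEx(wood,cv2.MORPH_OPEN,np.ones((3,3)))))
b=cv2.boxPoints(((cx,cy),wh,a)); P=np.array([ray(c,*q,.06)[:2] for q in b])
print("shelf",P.round(3).tolist(),[np.linalg.norm(P[i]-P[i-1]).round(3) for i in range(4)],ray(c,cx,cy,.06))
g=cv2.cvtColor(cv2.resize(im,None,fx=4,fy=4,interpolation=cv2.INTER_CUBIC),cv2.COLOR_BGR2GRAY)
sv=s["pixels"].copy()
for n,(u,v),r,z in(("dabba",(159,217),34,.122),("t1",(233,236),14,.15),("t2",(291,231),14,.15),("t3",(353,245),14,.15)):
    h=r+12;x0,y0=4*(u-h),4*(v-h)
    ci=cv2.HoughCircles(g[y0:y0+8*h,x0:x0+8*h],cv2.HOUGH_GRADIENT,1,500,param1=80,param2=15,minRadius=4*r-8,maxRadius=4*r+14)[0,0]
    uu,vv,rr=(ci[0]+x0-1.5)/4,(ci[1]+y0-1.5)/4,ci[2]/4
    p=ray(c,uu,vv,z);d=2*np.linalg.norm(ray(c,uu+rr,vv,z)-p)
    q=proj(s,p);cv2.circle(sv,(round(q[0]),round(q[1])),2,(0,0,255),-1)
    print(n,round(uu,1),round(vv,1),"p",p.round(4),"diam",round(d,4),"side",np.round(q,1))
cv2.imwrite("pics/s1.png",cv2.resize(sv[80:360,150:420],None,fx=2,fy=2))
E
```

```text
shelf [[0.428, 0.416], [0.723, 0.397], [0.615, -0.754], [0.322, -0.709]] [np.float64(1.13), np.float64(0.296), np.float64(1.156), np.float64(0.296)] [ 0.5202     -0.16193395  0.06      ]
dabba 159.0 215.5 p [0.572  0.2698 0.122 ] diam 0.1644 side [218.9 284.4]
t1 233.0 235.2 p [0.5201 0.0917 0.15  ] diam 0.0645 side [287.4 216.7]
t2 290.8 231.0 p [ 0.5267 -0.0429  0.15  ] diam 0.0658 side [310.6 175.3]
t3 353.8 245.8 p [ 0.4889 -0.1884  0.15  ] diam 0.0664 side [348.3 143.8]
```

View pics/s1.png

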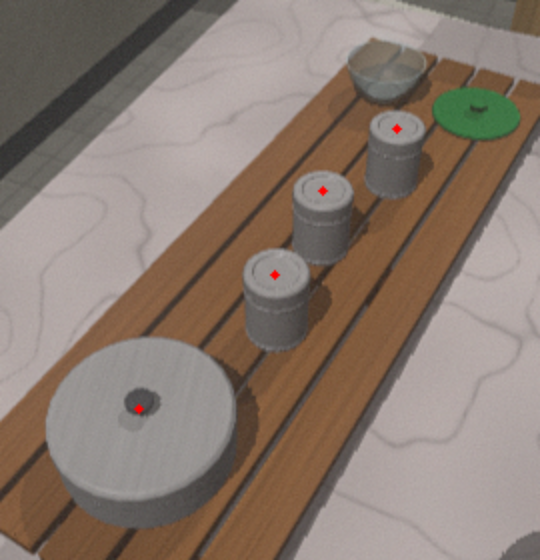

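The side-view reprojection falls on all three tin lid centres (275,275), (322,190) and (397,128) in the crop, and spacings of about 0.135 and 0.150 m are plausible. The rectangle fit for the shelf was spoiled by brown floor at the right, but I only need a rough yaw. Next I go above tin 1 and take one close look.

Run:
```python
from h import *
for a in(-.05,np.pi-.05):
    for p in((.5201,.0917),(.5267,-.0429),(.4889,-.1884)):
        print(a,[None if (q:=bot.inverse_kinematics([*p,z],down(a))) is None else np.round(q,2).tolist() for z in(.088,.3)])
a=-.05
bot.goto([.5201,.0917,.24],down(a))
print(bot.current_clock(),bot.current_ee_pos(),bot.current_contact_force())
c=bot.read_camera("wrist");cv2.imwrite("pics/w1.png",c["pixels"])
R,t=np.array(c["R"]),np.array(c["t"])
def fish(X):
    p=R@X+t;th=np.arctan2(np.hypot(p[0],p[1]),p[2]);k=c["fx"]*th/np.hypot(p[0],p[1]);return k*p[0]+c["cx"],k*p[1]+c["cy"]
im=c["pixels"].copy()
for p in((.5201,.0917),(.5267,-.0429),(.4889,-.1884)):
    ring=np.array([fish(np.array([p[0]+.034*np.cos(f),p[1]+.034*np.sin(f),.15])) for f in np.linspace(0,6.28,40)])
    cv2.polylines(im,[ring.round().astype(int)],True,(0,0,255),1)
cv2.imwrite("pics/w1b.png",im)
```

```text
-0.05 [[-0.05, 0.17, 1.84, -0.0, 1.12, -0.0], [-0.05, -0.01, 1.61, -0.0, 1.54, -0.0]]
-0.05 [[-0.31, 0.18, 1.84, -0.0, 1.12, -0.26], [-0.31, -0.01, 1.61, -0.0, 1.54, -0.26]]
-0.05 [[-0.6, 0.16, 1.86, -0.0, 1.12, -0.55], [-0.6, -0.02, 1.62, -0.0, 1.54, -0.55]]
3.0915926535897933 [None, None]
3.0915926535897933 [[-0.31, 0.18, 1.84, 0.0, 1.12, 2.88], [-0.31, -0.01, 1.61, 0.0, 1.54, 2.88]]
3.0915926535897933 [[-0.6, 0.16, 1.86, 0.0, 1.12, 2.59], [-0.6, -0.02, 1.62, 0.0, 1.54, 2.59]]
2.125 [0.51992736 0.09250308 0.23993645] [-0.75136125 -0.06460344 -0.3167347 ]
```

View pics/w1b.png

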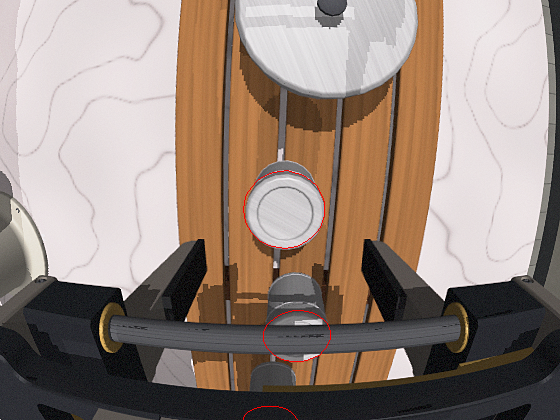

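The wrist view shows the predicted red ring right on tin 1's lid at (285,210), and the jaws line up across the slats. Now I weigh tin 1.

```bash
cat >> h.py <<'E'
T=[(.5201,.0917),(.5267,-.0429),(.4889,-.1884)];A=-.05;ZG=.088
def F(n=8):
    r=[]
    for _ in range(n): bot.hold(.04); r.append(bot.current_contact_force())
    return np.mean(r,0)
def grab(i,zl):
    x,y=T[i]
    bot.line_to([x,y,ZG],max_speed=.12); d=F(2)
    if abs(d[2])>5: raise SystemExit(f"contact on descent {d}")
    bot.hold(.3); f0=F(8); bot.set_gripper(0.,30)
    print("grip width mm",bot.current_opening()*92,"f",F(2).round(2))
    bot.line_to([x,y,zl],max_speed=.08); bot.hold(.5)
    f=F(10); print("tin",i+1,"weight N",(f0-f).round(2),"mass",round((f0-f)[2]/9.81,3),"width",bot.current_opening()*92,"t",bot.current_clock())
def put(i):
    x,y=T[i]
    bot.line_to([x,y,ZG+.01],max_speed=.08); bot.line_to([x,y,ZG+.0005],max_speed=.03); bot.hold(.2)
    print("set down f",F(2).round(2)); bot.set_gripper(1.); bot.line_to([x,y,.22],max_speed=.12); print("t",bot.current_clock())
E
python3 - <<'E'
from h import *
c=bot.read_camera("wrist");print("cam",-np.array(c["R"]).T@c["t"])
grab(0,ZG+.05)
s=bot.read_camera("side");cv2.imwrite("pics/s2.png",cv2.resize(s["pixels"][80:360,150:420],None,fx=2,fy=2))
E
```

```text
cam [0.52382263 0.17113782 0.41083977]
grip width mm 66.39441315897565 f [ 1.13  0.08 -1.08]
tin 1 weight N [-0.11 -0.1   3.64] mass 0.371 width 66.48498955196072 t 6.6333
```

View pics/s2.png

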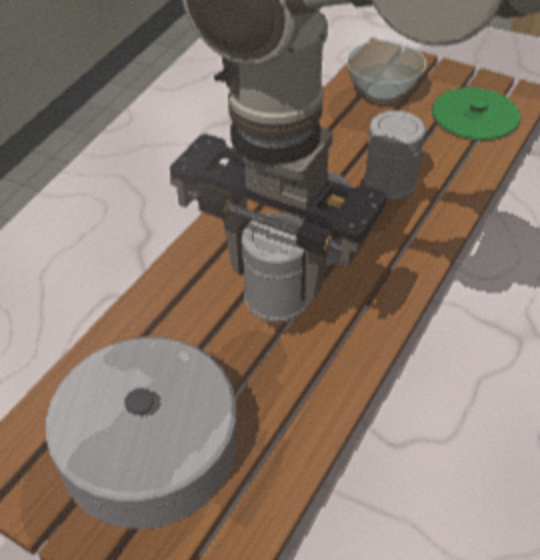

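Tin 1 is held upright and clear of the shelf at (275,265), and it reads about 0.37 kg. I put it back and weigh the other two.

Run:
```python
from h import *
put(0)
for i in(1,2):
    bot.line_to([*T[i],.22],max_speed=.15); grab(i,ZG+.05); put(i)
s=bot.read_camera("side");cv2.imwrite("pics/s3.png",cv2.resize(s["pixels"][80:360,150:420],None,fx=2,fy=2))
```

```text
set down f [-0.26 -0.01 -3.7 ]
t 9.8833
grip width mm 66.17294757225945 f [-0.29 -0.03  0.39]
tin 2 weight N [-0.05  0.03  1.81] mass 0.184 width 67.04766996357377 t 15.175
set down f [ 0.65  0.31 -1.65]
t 18.375
grip width mm 65.51838977998824 f [ 0.79  0.3  -0.37]
tin 3 weight N [-0.17  0.11  2.52] mass 0.256 width 65.30838036001465 t 23.775
set down f [-0.29 -0.48 -2.22]
t 26.9833
```

View pics/s3.png

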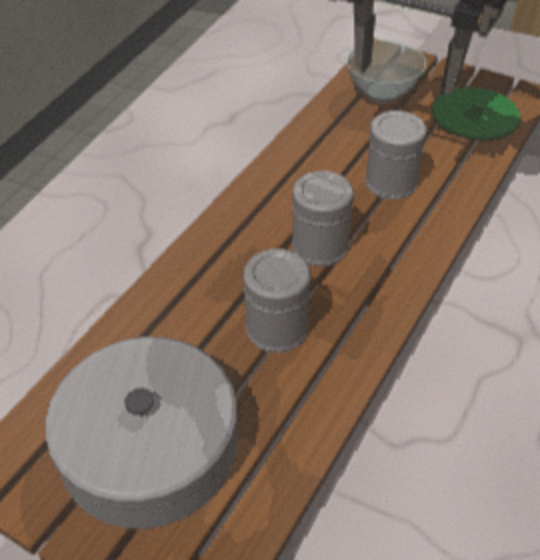

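The readings are 0.37, 0.18 and 0.26 kg. All three tins stand upright at (277,300), (322,215) and (396,155) in the crop. Tin 1 is clearly the full one, so I lift it 15 cm.

Run:
```python
from h import *
bot.line_to([*T[0],.22],max_speed=.15); grab(0,ZG+.15); bot.hold(.8)
print(bot.current_ee_pos(),np.abs(bot.current_joint_vel()).max())
s=bot.read_camera("side");cv2.imwrite("pics/s4.png",s["pixels"])
```

```text
grip width mm 66.19976896256027 f [-0.13  0.15  0.18]
tin 1 weight N [ 0.14 -0.02  4.01] mass 0.408 width 66.42515941665229 t 34.55
[0.5200878  0.09168273 0.23798652] 0.0018723253315812635
```

View pics/s4.png

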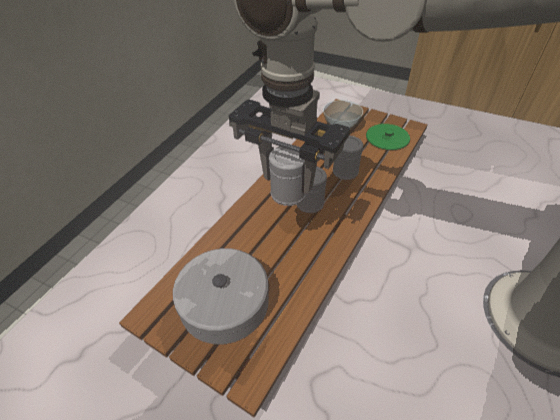

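The tin is held upright at (288,175), high above the shelf. The other two are standing, and the dabba, bowl and lid have not moved.

```bash
python3 -c "
from workcell import bot
print(bot.current_contact_force(),bot.current_clock());bot.job_done()"
```

```text
[-0.37204955 -0.94999001 -3.29461027] 35.4
the job is handed in; nothing more can be done
```

The heaviest tin is the one beside the dabba. The arm is holding it upright and still, about 15 cm above the shelf, and I handed the job in at 35.4 s of the 66 s allowed.

- **Weighing:** I lifted each tin about 5 cm and set it back, going along the row from the dabba. They read about 0.37 kg (near the dabba), 0.18 kg (middle) and 0.26 kg (far).
- **Final checks:** The grip was steady at 66 mm and the joints were almost still, at no more than 0.002 rad/s. In the last picture the two lighter tins are standing, and the dabba, bowl and green lid look unmoved.
- **Disagreements:**
  - The force readings are noisy: the heavy tin read 0.37 kg, then 0.41 kg on the final lift. The far tin's 0.26 kg is just over its stated range. The gap to the heavy tin is still clear.
  - My shelf outline fit was wrong because brown floor got into the colour mask. I didn't use it: I estimated the shelf's turn from the picture, and the wrist view confirmed it.
  - The set-down readings still showed nearly the full weight, so each tin was probably released a fraction of a millimetre above the shelf. All three were upright in the picture taken afterwards.

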